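Sort the stray jar and marker into their bins

ROBOT

A 6-joint arm with a two-finger parallel gripper is mounted at the origin on a cart in front of the work surface, level with it; the furniture and walls round the work are solid. World frame = base frame: x ahead of the robot, y to its left, z up, the work surface at z = 0. Lengths are in m, angles in degrees, forces in N, time in s.
With the tool pointing down it reaches from about 0.375 to 0.9 m from the base axis. Payload 3.1 kg.
Tool frame: the origin (TCP) lies where the fingers leave the gripper's body, on its centre line; the fingertips stand 70 mm ahead of it and the grasp point (between the pads) lies 51 mm ahead of it; z points along the fingers, y is the line along which they close (so a half turn about z gives the same grasp; the last joint's range is limited). The gripper opens to 87 mm and grips with 3 to 60 N. Pads are 19 mm wide; open, the fingers measure 117 mm over their backs; the gripper's body (75 mm by 190 mm) begins 51 mm behind the grasp point.
Start: joints at [64.143, 30.224, 82.088, -0, 67.689, -10.227], TCP at [0.168, 0.602, 0.292] pointing down, gripper open.
Joint ranges: [-176.69, 176.69], [-43.24, 126.21], [12.49, 139.97], [-82, 262], [0, 151.66], [-163.58, 163.58]. Speed limits (degrees/s): [159.86, 159.86, 180, 180, 180, 180].

INTERFACE

Orientations are given as a 3x3 rotation matrix whose columns are the frame's x, y, z axes.
In Python, from rig import readout, capture, calibration, bot, look_for gives the robot as it stands. The module is installed in compiled form; this text tells all that it offers.
- The arm moves only by the shell command python3 -m pendant 'ROWS'. ROWS is JSON, a list of rows, each a list of 7 numbers: the shift along the tool's x, y, z normalised to -1 to 1, where 1 is 200 mm, then the turn, a rotation vector about the tool's x, y, z normalised to -1 to 1, where 1 is 180 degrees, then the closure, from -1 (fully open) to 1 (shut). In form: [[dx, dy, dz, ax, ay, az, grip], ...]. A call has 1 to 8 rows; each row is the pose to reach, as a shift and turn from the pose commanded when the call began, along the tool's axes at that moment, turning the shorter way round; what a row does not reach only later rows make up. A row lasts 1/10 s, in which the tool goes at most 50 mm and 8.59 degrees, less where a joint would pass 70% of its speed; a pose out of reach is approached as far as the arm can. A call with a number of a shift or a turn outside -1 to 1 is refused whole. A call with a gripper value outside its range is refused whole. The fingers move at their own pace and stop on an object; the grip force is fixed at half the most. Time passes only in rows, so rows that repeat a pose let the fingers close. It gives the time, the measured TCP pose, the force, the opening and the grip force at its end, in the units of the state.
- readout.read_state(): the state, without advancing time (a new reading comes with each control period).
- capture(name): name is "scene" or "top" or "wrist"; returns (picture, depth): 480x640x3 uint8, red, green, blue; 480x640 float32, m along the optical axis (not along the pixel's ray), 0 where there is no reading.
- calibration(name): a dict with "mtx" (3x3 intrinsics, pixels), "T" (4x4, takes a point from camera to world coordinates); the wrist camera has in their place "mount" (4x4, takes a point from camera to tool coordinates, whose origin is the TCP and whose axes are the flange's). Camera axes: x right, y down, z forward; pixel columns grow to the right and rows downward; lengths in m; the calibration is good to about 2 mm. A picture is of the moment at which its call begins: read the wrist's pose just before it. calibration takes no time and is no camera call.
- bot.hand_in(): hands the job in; it is judged then, once.
Trained networks look in the newest picture that a camera, given by its name, has taken for a name from the list of things; names that differ only in an ending like _2 or _b are one class to them, and where a whole thing is asked for, a point or a joint stands for the part that bears it (a point fixed in the world has none). Each returns a list of dicts, best first, with "conf" (0 to 1); they miss things now and then, are a little off and sometimes report something else, mostly with a low value. They report only what shows in the picture. A call takes as long as a camera call. They do not tell look-alikes from the thing itself.
- look_for(thing, camera): "extent" ([left, top, right, bottom] in pixels, round what is visible of it).
The state is a dict: "time_s": time; "joint_positions": joint angles; "qvel": joint speeds; "tau": joint torques, N m; "position": TCP position; "tcp_rot": TCP orientation; "force": force on the tool from outside, world axes, zero at the start; "moment": the same for the moment, N m; "opening": opening from 0.0 (shut) to 1.0 (fully open); "grasp_force": force on a finger pad.
Only numpy, scipy, OpenCV 4.12 (cv2) and the standard library are available. Lean on these libraries where they do the work, as an engineer would, in place of code of your own. Each camera call takes 0.05 s, during which the arm holds its last target. There are 200 camera calls.

TASK

Two stray things lie on the table: put the white-and-black marker into the bin that holds the stationery, and the brown jar with the black lid upright into the bin that holds the pantry goods. The jar is lying on its side: first stand it upright on the table and let go of it, then take it again and lower it into its bin so that it stands on the bin's floor. Leave the other things on the table where they are.

Things in the scene. Friction and masses are not known exactly. Their poses are not given: they have to be found in the camera images.
- jar: brown cylindrical jar with a black lid, 45 mm diameter, 119 mm tall, 0.15 kg (may vary by 30 %), straight-sided over its whole height. Origin: centre of its underside; its z axis runs from the underside to the lid. At the start it lies on its side, its axis level at 23 mm above the table and its lid pointing to the right (-y), up to 0.4 rad either way
- marker: marker pen, white barrel and black cap, lying flat, 135 mm long (its y axis), 17 mm wide, 16 mm high, about 15 g. Origin: centre of its underside, z up; at the start it lies along the table's y axis, up to 0.5 rad either way
- pantry_bin: tan open plastic bin, fixed in place, 173 (x) x 188 (y) x 95 mm high; inside about 160 x 174 mm, inner floor 6 mm above the table, walls 3 mm with a small rim flange. Origin: centre of its underside, z up. It stands to the left or to the right of the robot (the two bins may be swapped). In its half y > 0.01 (own frame) stand a blue tin (87 mm tall) and a grey-white flour shaker (110 mm), both fixed; its half y < 0 is free
- stationery_bin: tan open plastic bin, fixed in place, 173 (x) x 188 (y) x 95 mm high; inside about 160 x 174 mm, inner floor 6 mm above the table, walls 3 mm with a small rim flange. Origin: centre of its underside, z up. It stands to the left or to the right of the robot (the two bins may be swapped). In its half y > 0.02 (own frame) lie a white roll of tape (19 mm high) and a black binder clip (17 mm), both fixed; its half y < 0 is free
- portion_cup: bystander: tan lidded portion cup, 56 mm diameter, 32 mm high, standing near the jar and the marker; origin at the centre of its underside
- mug: bystander: orange mug, 81 x 113 x 101 mm, at the back; origin at the centre of its underside
- kitchen_timer: bystander: round white kitchen timer with a red grip, 62 mm diameter, 40 mm high, at the back; origin at the centre of its underside
- scraper: bystander: dough scraper with wooden grip and steel blade, 115 x 157 x 29 mm, lying at the back right; origin at the centre of its underside
- keys: bystander: bunch of keys with a blue tag, 101 x 122 x 8 mm, lying at the back; origin at the centre of its underside
Not all that is in view belongs to the job. Leave any pink or yellow look-alike of the marker alone.

How it is judged:
By the outcome, as a careful person would: the job done as asked, in the order asked, and still so for the second after the job is handed in, with the robot touching nothing.
It also fails if it takes over 66 s, if anything falls off the work surface, if the arm or the gripper's body presses on something with over 40 N, if the wrist force passes 120 N, or if a joint passes its speed limit or range.

## Working session

There is one attempt and no reset: what is moved stays moved. The work goes in short steps, Python scripts to look and compute and a shell command to move; the robot and the scene stay as the last step left them, time stands still between calls to the robot, and variables do not carry over. Pictures are saved under pics/ and viewed, at most 10 in all, crops included, and the job is handed in when it is done.

```bash
mkdir -p pics
cat > h.py <<'E'
import numpy as np, cv2
from rig import readout, capture, calibration, bot, look_for
def cloud(name, depth):
    c=calibration(name); K=c["mtx"]; K=np.array(K)
    if name=="wrist":
        s=readout.read_state(); T=np.eye(4); T[:3,:3]=s["tcp_rot"]; T[:3,3]=s["position"]; T=T@np.array(c["mount"])
    else: T=np.array(c["T"])
    v,u=np.mgrid[:480,:640]
    P=np.stack([(u-K[0,2])/K[0,0]*depth,(v-K[1,2])/K[1,1]*depth,depth],-1)
    P=P@T[:3,:3].T+T[:3,3]; P[depth<=0]=np.nan
    return P
def save(n,im): cv2.imwrite(f"pics/{n}.png",im[:,:,::-1])
E
python3 - <<'E'
from h import *
s=readout.read_state(); print(s["time_s"],s["position"],np.round(s["tcp_rot"],3).tolist())
im,d=capture("top"); P=cloud("top",d); save("top1",im); np.save("top.npy",P)
for t in ["jar","marker","pantry_bin","stationery_bin","portion_cup"]:
    for r in look_for(t,"top")[:3]:
        l,tp,ri,b=map(int,r["extent"]); q=P[tp:b,l:ri].reshape(-1,3); q=q[q[:,2]>0.006]
        print(t,round(r["conf"],2),[l,tp,ri,b],np.round(np.nanmedian(q,0),3) if len(q) else None)
E
```

```text
0.0 [0.16811625 0.60136482 0.2912771 ] [[-0.963, 0.269, -0.001], [0.269, 0.963, -0.002], [0.0, -0.002, -1.0]]
jar 0.79 [355, 198, 402, 227] [ 0.616 -0.014  0.04 ]
marker 0.85 [164, 222, 188, 266] [0.538 0.521 0.013]
marker 0.79 [145, 286, 163, 341] [0.359 0.571 0.013]
marker 0.75 [403, 254, 429, 297] [ 0.457 -0.109  0.013]
pantry_bin 0.59 [204, 236, 286, 313] [0.461 0.344 0.088]
stationery_bin 0.66 [467, 242, 557, 315] [ 0.457 -0.343  0.031]
portion_cup 0.91 [312, 235, 337, 257] [0.533 0.121 0.03 ]
```

View pics/top1.png

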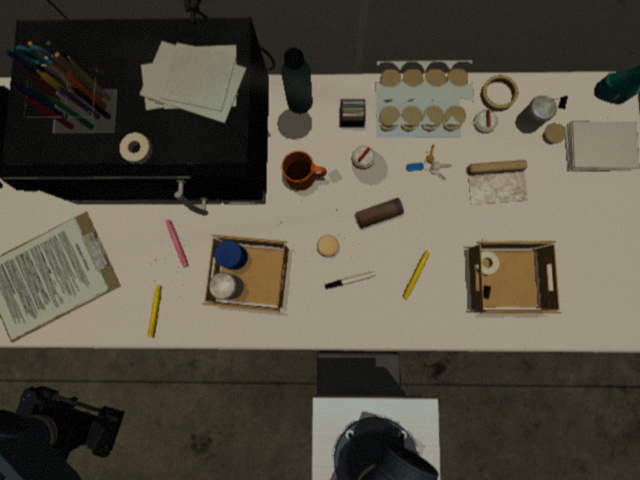

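The marker could be confused with these: pink pen (177,243), yellow pen (155,310) and yellow pen (416,274). The white and black one is at (350,280), so I choose that. The jar is at (380,213), with its lid apparently to the right. The pantry bin is on the left (tin and shaker at about (227,270)) and the stationery bin on the right (tape at (490,262)). Both free halves face -y.

Run:
```python
from h import *
P=np.load("top.npy"); im=cv2.imread("pics/top1.png")
cv2.imwrite("pics/crop1.png",cv2.resize(im[190:310,300:440],None,fx=5,fy=5,interpolation=cv2.INTER_CUBIC))
def pca(box,zlo,zhi=1):
    l,t,r,b=box; q=P[t:b,l:r].reshape(-1,3); q=q[(q[:,2]>zlo)&(q[:,2]<zhi)]
    (c,wh,a)=cv2.minAreaRect((q[:,:2]*1000).astype(np.float32)); bx=cv2.boxPoints((c,wh,a))
    print(len(q),np.round(c,1),np.round(wh,1),round(a,1),"zmax",q[:,2].max().round(3),"\n",bx.round().tolist())
pca((350,193,410,232),0.012)
pca((320,266,380,292),0.005)
pca((200,230,292,316),0.085,0.1)
pca((460,236,562,318),0.085,0.1)
pca((312,232,340,260),0.015)
```

```text
792 [618.9 -15.2] [ 45.4 118.9] 19.3 zmax 0.048 
 [[578.0, 33.0], [617.0, -79.0], [660.0, -64.0], [621.0, 48.0]]
289 [444.7  57.9] [ 20.5 143.8] 18.9 zmax 0.021 
 [[412.0, 123.0], [458.0, -13.0], [478.0, -7.0], [431.0, 129.0]]
1299 [457.6 320.3] [186.3 173.1] 84.6 zmax 0.1 
 [[363.0, 236.0], [535.0, 220.0], [552.0, 405.0], [380.0, 421.0]]
839 [ 449.4 -338.6] [172.6 188.3] 0.3 zmax 0.099 
 [[363.0, -245.0], [364.0, -433.0], [536.0, -432.0], [535.0, -244.0]]
354 [532.1 119.6] [54.2 53.8] 73.3 zmax 0.038 
 [[499.0, 101.0], [550.0, 86.0], [566.0, 138.0], [514.0, 153.0]]
```

View pics/crop1.png

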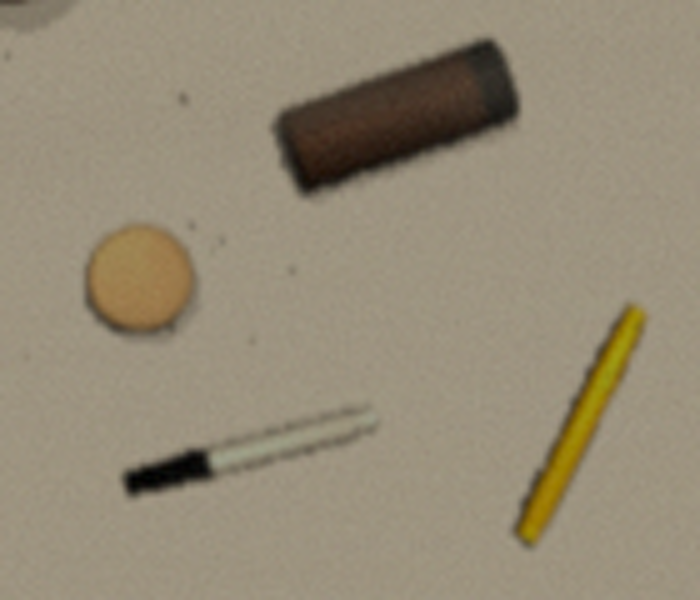

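The crop confirms both choices. The marker has a black cap on its left end and a white barrel, and it lies along about (-0.32, 0.95). The jar's black lid is on the right (-y). I'll go to the marker first.

```bash
cat > go.py <<'E'
from h import *
from scipy.spatial.transform import Rotation as R
def rel(p,Rt,label=""):
    s=readout.read_state(); A=np.array(s["tcp_rot"])
    d=A.T@(np.array(p)-s["position"])/0.2; a=R.from_matrix(A.T@Rt).as_rotvec()/np.pi
    print(label,np.round(d,3),np.round(a,3),"mm",np.round(200*np.linalg.norm(d)),"deg",np.round(180*np.linalg.norm(a)))
def down(yang):  # tool down, y axis at angle (deg)
    t=np.radians(yang); y=np.array([np.cos(t),np.sin(t),0]); z=np.array([0,0,-1.]); return np.column_stack([np.cross(y,z),y,z])
E
python3 -m pendant '[[-0.688,-0.747,0.1,0,0,0,-1],[-0.688,-0.747,0.1,0,0,0,-1],[-0.688,-0.747,0.1,0,0,0,-1],[-0.688,-0.747,0.1,0,0,0,-1]]'
python3 -m pendant '[[-0.688,-0.747,0.1,0,0,0,-1],[-0.688,-0.747,0.1,0,0,0,-1],[-0.688,-0.747,0.1,0,0,0,-1],[-0.688,-0.747,0.1,0,0,0,-1]]'
python3 -m pendant '[[-0.688,-0.747,0.1,0,0,0.308,-1],[-0.688,-0.747,0.1,0,0,0.308,-1],[-0.688,-0.747,0.1,0,0,0.308,-1],[-0.688,-0.747,0.1,0,0,0.308,-1],[-0.688,-0.747,0.1,0,0,0.308,-1],[-0.688,-0.747,0.1,0,0,0.308,-1],[-0.688,-0.747,0.1,0,0,0.308,-1],[-0.688,-0.747,0.1,0,0,0.308,-1]]'
python3 - <<'E'
from go import *
s=readout.read_state(); print(s["time_s"],s["position"],s["joint_positions"])
im,d=capture("wrist"); P=cloud("wrist",d); save("w1",im); np.save("w1.npy",P)
q=P.reshape(-1,3); q=q[(q[:,2]>0.006)&(q[:,2]<0.03)&(abs(q[:,0]-0.445)<0.05)&(abs(q[:,1]-0.058)<0.1)]
c,wh,a=cv2.minAreaRect((q[:,:2]*1000).astype(np.float32)); print(len(q),c,wh,a,cv2.boxPoints((c,wh,a)).round().tolist(),np.percentile(q[:,2],[5,50,95]))
rel([.445,.058,.15],down(19),"marker?")
E
```

```text
time_s: 0.7
position: [0.2592, 0.423, 0.2726]
tcp_rot: [[-0.963, 0.268, 0.001], [0.268, 0.963, 0.0], [-0.001, 0.0, -1.0]]
force: [0.2, 0.1, 0.3]
opening: 0.998
grasp_force: 0.0
time_s: 1.1
position: [0.3499, 0.2456, 0.2532]
tcp_rot: [[-0.963, 0.269, 0.001], [0.269, 0.963, 0.0], [-0.001, 0.001, -1.0]]
force: [0.8, 0.2, -0.1]
opening: 0.999
grasp_force: 0.0
time_s: 1.9
position: [0.4416, 0.066, 0.2331]
tcp_rot: [[-0.324, 0.946, 0.0], [0.946, 0.324, -0.0], [-0.0, 0.0, -1.0]]
force: [0.5, 0.2, 0.3]
opening: 0.999
grasp_force: 0.0
1.9 [0.44160415 0.06595777 0.23309069] [-5.89984226e+00  2.22147585e+01  1.10543291e+02  2.63373749e-04
  4.72320385e+01 -2.47991921e+01]
2718 (446.10052490234375, 64.1998291015625) (15.929545402526855, 135.037353515625) 16.037403106689453 [[420.0, 127.0], [457.0, -3.0], [472.0, 2.0], [435.0, 131.0]] [0.00955298 0.01381425 0.01576229]
marker? [-0.044  0.003  0.416] [0. 0. 0.] mm 84.0 deg 0.0
```

View pics/w1.png

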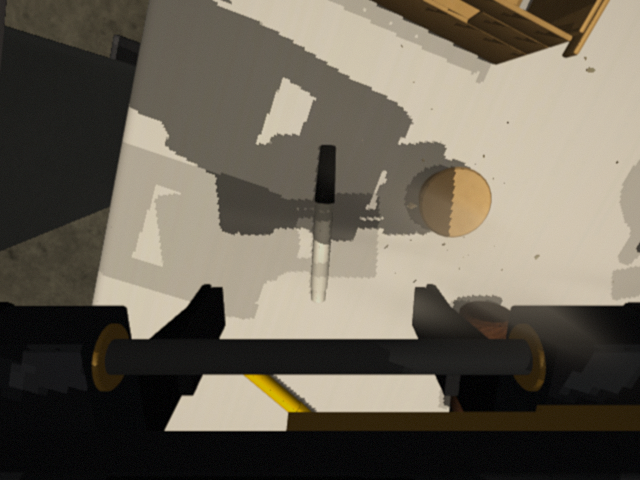

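The wrist view shows the marker from (325,145) at the cap to (318,300), with the cup at (455,200) off to the side. It measures centre (0.446, 0.064) and closing angle 16°. Next I descend and grasp.

Run:
```python
from go import *
rel([.446,.064,.0735],down(16))
```

```text
[-0.017  0.017  0.798] [0.    0.    0.017] mm 160.0 deg 3.0
```

```bash
python3 -m pendant '[[-0.017,0.017,0.25,0,0,0.017,-0.6],[-0.017,0.017,0.45,0,0,0.017,-0.6],[-0.017,0.017,0.65,0,0,0.017,-0.5],[-0.017,0.017,0.798,0,0,0.017,-0.4],[-0.017,0.017,0.798,0,0,0.017,-0.3],[-0.017,0.017,0.798,0,0,0.017,1],[-0.017,0.017,0.798,0,0,0.017,1],[-0.017,0.017,0.798,0,0,0.017,1]]'
python3 -m pendant '[[0,0,0,0,0,0,1],[0,0,0,0,0,0,1],[0,0,0,0,0,0,1]]'
python3 - <<'E'
from go import *
rel([.449,-.384,.20],down(90),"bin +90")
rel([.449,-.384,.20],down(-90),"bin -90")
print(readout.read_state()["joint_positions"])
E
```

```text
time_s: 2.75
position: [0.446, 0.0643, 0.0738]
tcp_rot: [[-0.274, 0.962, 0.001], [0.962, 0.274, -0.0], [-0.0, 0.001, -1.0]]
force: [-0.4, 0.3, 0.7]
opening: 0.465
grasp_force: 0.0
time_s: 3.05
position: [0.4458, 0.0642, 0.0737]
tcp_rot: [[-0.274, 0.962, 0.0], [0.962, 0.274, -0.0], [-0.0, 0.0, -1.0]]
force: [-0.4, -0.2, 0.7]
opening: 0.191
grasp_force: 0.0
bin +90 [-2.16  -0.597 -0.632] [ 0.     0.    -0.412] mm 466.0 deg 74.0
bin -90 [-2.16  -0.597 -0.632] [ 0.    -0.     0.588] mm 466.0 deg 106.0
[-6.07419824e+00  4.14824582e+01  1.15669702e+02  5.32444555e-04
  2.28209576e+01 -2.19491187e+01]
```

```bash
python3 -m pendant '[[0,0,0,0,0,0,1],[0,0,-0.2,0,0,0,1],[0,0,-0.4,0,0,0,1],[0,0,-0.63,0,0,0,1],[0,0,-0.63,0,0,0,1]]'
python3 -m pendant '[[-0.3,-0.08,0,0,0,0,1],[-0.52,-0.14,0,0,0,0,1],[-0.74,-0.2,0,0,0,0,1],[-0.96,-0.26,0,0,0,0,1],[-0.96,-0.26,0,0,0,0,1]]'
python3 -m pendant '[[-0.2,-0.06,0,0,0,-0.05,1],[-0.4,-0.11,0,0,0,-0.1,1],[-0.6,-0.17,0,0,0,-0.15,1],[-0.8,-0.22,0,0,0,-0.2,1],[-0.96,-0.26,0,0,0,-0.25,1],[-0.96,-0.26,0,0,0,-0.3,1],[-0.96,-0.26,0,0,0,-0.35,1],[-0.96,-0.26,0,0,0,-0.412,1]]'
python3 - <<'E'
from go import *
rel([.449,-.384,.20],down(90),"bin +90")
im,d=capture("wrist"); save("w2",im)
E
```

```text
time_s: 3.55
position: [0.4485, 0.064, 0.2041]
tcp_rot: [[-0.274, 0.962, 0.011], [0.962, 0.274, -0.001], [-0.004, 0.011, -1.0]]
force: [1.5, -0.5, 0.5]
opening: 0.17
grasp_force: 30.0
time_s: 4.05
position: [0.4498, -0.141, 0.1992]
tcp_rot: [[-0.267, 0.964, 0.004], [0.964, 0.267, -0.004], [-0.005, 0.003, -1.0]]
force: [1.0, 0.4, -0.2]
opening: 0.167
grasp_force: 30.0
time_s: 4.85
position: [0.4503, -0.3329, 0.1982]
tcp_rot: [[-0.996, 0.093, -0.002], [0.093, 0.996, 0.002], [0.002, 0.002, -1.0]]
force: [-0.7, 0.3, 0.4]
opening: 0.168
grasp_force: 30.0
bin +90 [-0.017 -0.255 -0.009] [ 0.001 -0.001 -0.03 ] mm 51.0 deg 5.0
```

View pics/w2.png

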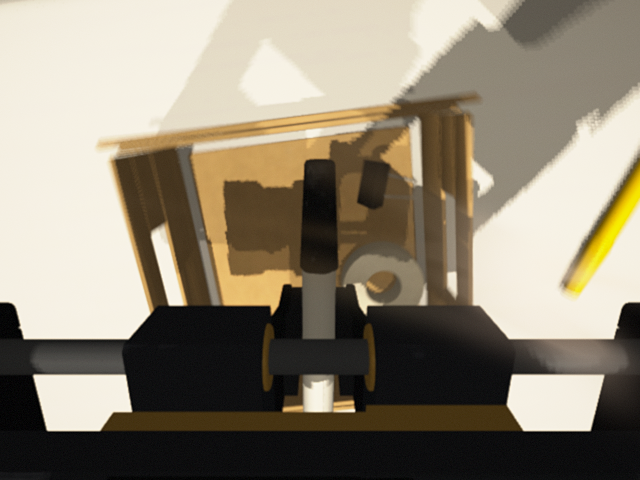

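The marker is held centred, with its cap at (318,210). The bin's free half is to the left. I'll lower it and open only partly, because the wall is close.

```bash
python3 -m pendant '[[-0.017,-0.22,0,0,0,-0.03,1],[-0.017,-0.225,0,0,0,-0.03,1],[-0.017,-0.225,0.15,0,0,-0.03,1],[-0.017,-0.225,0.3,0,0,-0.03,1],[-0.017,-0.225,0.44,0,0,-0.03,1],[-0.017,-0.225,0.455,0,0,-0.03,1],[-0.017,-0.225,0.455,0,0,-0.03,1],[-0.017,-0.225,0.455,0,0,-0.03,1]]'
python3 -m pendant '[[0,0,0,0,0,0,0.4],[0,0,0,0,0,0,0.4],[0,0,0,0,0,0,0.4],[0,0,0,0,0,0,0.4],[0,0,-0.25,0,0,0,0.4],[0,0,-0.5,0,0,0,0.4],[0,0,-0.6,0,0,0,0.4],[0,0,-0.6,0,0,0,0.4]]'
python3 - <<'E'
from go import *
im,d=capture("top"); P=cloud("top",d); save("top2",cv2.resize(im[225:330,300:570],None,fx=2.9,fy=2.9))
a=np.array([.33,-.944,0]); a/=np.linalg.norm(a); dn=np.array([0,0,-1.])
c=np.array([.619,-.015,.0225])
z0=(dn-a)/2**.5
perp=np.cross(a,dn)
for sgn in (1,-1):
    y=sgn*perp; A=np.column_stack([np.cross(y,z0),y,z0]); 
    g=c-0.0*a
    rel(g-z0*0.20,A,f"pregrasp {sgn} {y}")
print(readout.read_state()["joint_positions"])
E
```

```text
time_s: 5.7
position: [0.4503, -0.379, 0.1094]
tcp_rot: [[-1.0, 0.005, 0.001], [0.005, 1.0, -0.001], [-0.001, -0.001, -1.0]]
force: [0.5, -0.7, 0.2]
opening: 0.166
grasp_force: 30.0
time_s: 6.5
position: [0.4511, -0.3804, 0.2325]
tcp_rot: [[-1.0, 0.004, 0.006], [0.004, 1.0, -0.007], [-0.006, -0.007, -1.0]]
force: [-0.3, -0.1, -0.4]
opening: 0.3
grasp_force: 0.0
pregrasp 1 [0.94398301 0.32999406 0.        ] [-1.072  1.16   0.331] [-0.154  0.218  0.37 ] mm 323.0 deg 82.0
pregrasp -1 [-0.94398301 -0.32999406 -0.        ] [-1.072  1.16   0.331] [-0.239 -0.168 -0.572] mm 323.0 deg 116.0
[-5.09870549e+01  3.17739512e+01  9.10110947e+01  4.63530449e-04
  5.69791451e+01 -1.40742447e+02]
```

View pics/top2.png

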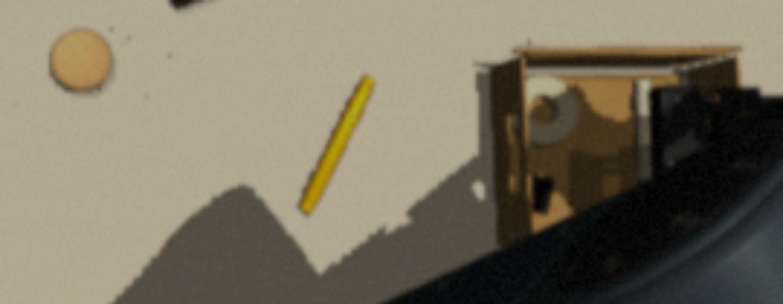

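The marker is still hidden behind the arm in this view, so I'll check it later. The cup and the yellow pen are untouched. Next is the jar, grasped at 45° and 2 cm toward the lid.

```bash
cat >> go.py <<'E'
a=np.array([.33,-.944,0]); a/=np.linalg.norm(a); dn=np.array([0,0,-1.]); y=np.cross(a,dn)
def pose(z): z=z/np.linalg.norm(z); return np.column_stack([np.cross(y,z),y,z])
z0=(dn-a)/2**.5; z1=(dn+a)/2**.5
E
python3 -m pendant '[[-0.2,0.2,-0.1,0,0,0,-1],[-0.4,0.4,-0.15,0,0,0,-1],[-0.6,0.55,-0.15,0,0,0,-1],[-0.8,0.55,-0.15,0,0,0,-1],[-0.9,0.55,-0.15,0,0,0,-1],[-0.9,0.55,-0.15,0,0,0,-1]]'
python3 - <<'E'
from go import *
g=np.array([.619,-.015,.0225])+.02*a
rel(g-z0*.2,pose(z0)); print(readout.read_state()["joint_positions"])
im,d=capture("top"); save("top3",cv2.resize(im[190:330,300:570],None,fx=2.9,fy=2.9)); P=cloud("top",d)
q=P[193:232,350:410].reshape(-1,3); q=q[(q[:,2]>.012)&(q[:,2]<.06)]; print(cv2.minAreaRect((q[:,:2]*1000).astype(np.float32)))
E
```

```text
time_s: 7.15
position: [0.6326, -0.268, 0.256]
tcp_rot: [[-1.0, 0.001, -0.0], [0.001, 1.0, 0.001], [0.0, 0.001, -1.0]]
force: [-1.5, -0.8, -0.3]
opening: 0.759
grasp_force: 0.0
 [-0.198  0.503  0.461] [-0.154  0.217  0.371] mm 142.0 deg 82.0
[-3.22677786e+01  3.72674688e+01  7.43497549e+01  3.09568266e-02
  6.84308083e+01 -1.22225428e+02]
((620.1728515625, -14.644371032714844), (44.88200759887695, 118.5101089477539), 18.65397834777832)
```

View pics/top3.png

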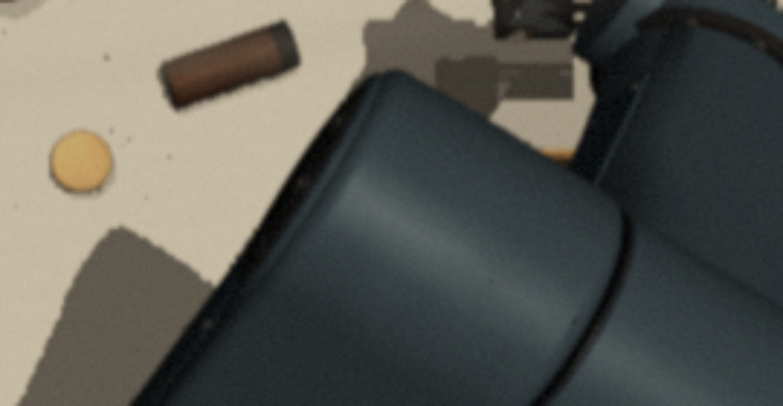

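The jar is unchanged, centred at (230,65) in this crop. Now I reorient to 45°.

```bash
python3 -m pendant '[[-0.05,0.1,0.05,-0.02,0.027,0.046,-1],[-0.1,0.15,0.1,-0.04,0.054,0.092,-1],[-0.198,0.25,0.15,-0.06,0.081,0.138,-1],[-0.198,0.3,0.2,-0.08,0.108,0.184,-1],[-0.198,0.35,0.25,-0.1,0.135,0.23,-1],[-0.198,0.4,0.3,-0.12,0.162,0.276,-1],[-0.198,0.45,0.35,-0.14,0.19,0.325,-1],[-0.198,0.503,0.4,-0.154,0.217,0.371,-1]]'
python3 - <<'E'
from go import *
g=np.array([.620,-.0148,.0225])+.02*a
rel(g-z0*.12,pose(z0),"pre"); rel(g-z0*.054,pose(z0),"grasp");print(readout.read_state()["joint_positions"])
E
```

```text
time_s: 8.0
position: [0.6683, -0.1695, 0.1769]
tcp_rot: [[-0.427, 0.865, -0.263], [0.654, 0.496, 0.571], [0.625, 0.071, -0.777]]
force: [-0.1, 0.0, -0.6]
opening: 0.997
grasp_force: 0.0
pre [-0.006  0.054  0.447] [-0.022  0.032  0.059] mm 90.0 deg 13.0
grasp [0.025 0.08  0.775] [-0.022  0.032  0.059] mm 156.0 deg 13.0
[-30.67364547  53.4641682   60.64108804  21.18049797  98.93545616
 -64.90595654]
```

```bash
python3 -m pendant '[[0,0.054,0.1,-0.022,0.032,0.059,-1],[0,0.054,0.25,-0.022,0.032,0.059,-1],[0,0.054,0.35,-0.022,0.032,0.059,-1],[0,0.054,0.35,-0.022,0.032,0.059,-1]]'
python3 - <<'E'
from go import *
g=np.array([.620,-.0148,.0225])+.02*a
rel(g-z0*.054,pose(z0),"grasp");print(readout.read_state()["joint_positions"])
E
```

```text
time_s: 8.4
position: [0.6571, -0.1225, 0.1211]
tcp_rot: [[-0.235, 0.942, -0.24], [0.666, 0.336, 0.666], [0.708, -0.003, -0.706]]
force: [-0.5, 0.6, 0.1]
opening: 0.999
grasp_force: 0.0
grasp [-0.017  0.005  0.41 ] [-0.002 -0.001  0.001] mm 82.0 deg 0.0
[-29.714492    56.78191427  66.17576259  27.42438804  93.92037953
 -56.66142685]
```

```bash
python3 -m pendant '[[-0.017,0.005,0.15,0,0,0,-1],[-0.017,0.005,0.28,0,0,0,-1],[-0.017,0.005,0.36,0,0,0,-1],[-0.017,0.005,0.41,0,0,0,-1],[-0.017,0.005,0.41,0,0,0,-1],[-0.017,0.005,0.41,0,0,0,1],[-0.017,0.005,0.41,0,0,0,1],[-0.017,0.005,0.41,0,0,0,1]]'
python3 -m pendant '[[0,0,0,0,0,0,1],[0,0,0,0,0,0,1],[0,0,0,0,0,0,1],[0,0,0,0,0,0,1]]'
python3 - <<'E'
from go import *
u=[0,0,.08]
s=readout.read_state()
G=np.array([.620,-.0148,.0225])+.02*a
A=np.array(s["tcp_rot"]); off=A.T@(G-s["position"]); print("jar grasp pt in tool",off, s["joint_positions"])
up=s["position"]+np.array([0,0,.1]); rel(up,A,"up")
for t in (30,60,90):
  Rt=R.from_rotvec(y*np.radians(t)).as_matrix()
  for sg in (1,):
    B=R.from_rotvec(np.radians(t)*np.cross(a,-dn)).as_matrix()@A
    rel(G+[0,0,.12]-B@off,B,f"rot{t}")
E
```

```text
time_s: 9.2
position: [0.6445, -0.0725, 0.0647]
tcp_rot: [[-0.243, 0.942, -0.232], [0.67, 0.336, 0.662], [0.702, 0.006, -0.713]]
force: [0.0, 0.0, -1.0]
opening: 0.809
grasp_force: 0.0
time_s: 9.6
position: [0.6438, -0.0716, 0.064]
tcp_rot: [[-0.243, 0.942, -0.233], [0.669, 0.336, 0.663], [0.703, 0.005, -0.712]]
force: [-0.1, -0.2, 1.5]
opening: 0.512
grasp_force: 30.0
jar grasp pt in tool [ 0.00044197 -0.00366085  0.05867647] [-26.74476148  59.27897415  71.65810096  29.24427628  85.20350176
 -58.69271324]
up [ 0.351  0.002 -0.356] [0. 0. 0.] mm 100.0 deg 0.0
rot30 [ 0.568  0.004 -0.389] [ 0.001 -0.167  0.   ] mm 138.0 deg 30.0
rot60 [ 0.677  0.005 -0.282] [ 0.003 -0.333  0.001] mm 147.0 deg 60.0
rot90 [ 0.717  0.006 -0.136] [ 0.004 -0.5    0.001] mm 146.0 deg 90.0
```

```bash
python3 -m pendant '[[0.15,0,-0.15,0,0,0,1],[0.35,0,-0.356,0,0,0,1],[0.4,0,-0.36,0,-0.04,0,1],[0.46,0,-0.37,0,-0.085,0,1],[0.52,0,-0.38,0,-0.13,0,1],[0.568,0.004,-0.389,0,-0.167,0,1],[0.6,0.004,-0.36,0,-0.21,0,1],[0.63,0.004,-0.33,0,-0.255,0,1]]'
python3 - <<'E'
from go import *
s=readout.read_state();print(s["joint_positions"])
G=np.array([.620,-.0148,.1425])+.02*a
off=np.array([0,-.0037,.0587]); A=np.array(s["tcp_rot"])
for t in (60,75,90):
    z=z0*np.cos(np.radians(t))+np.sin(np.radians(t))*z1
    B=pose(z); rel(G-B@off,B,f"rot{t}")
E
```

```text
time_s: 10.4
position: [0.6294, -0.0308, 0.2003]
tcp_rot: [[-0.336, 0.942, 0.015], [0.941, 0.336, -0.024], [-0.028, 0.006, -1.0]]
force: [-0.4, 0.1, -2.2]
opening: 0.505
grasp_force: 30.0
[-12.5063938   36.65830039  86.5325742   -1.40236634  55.66615075
 -31.37773163]
rot60 [0.067 0.001 0.004] [ 0.002 -0.074  0.002] mm 13.0 deg 13.0
rot75 [0.139 0.001 0.031] [ 0.003 -0.158  0.002] mm 28.0 deg 28.0
rot90 [0.201 0.001 0.076] [ 0.003 -0.241  0.001] mm 43.0 deg 43.0
```

```bash
python3 -m pendant '[[0.035,0,0,0,-0.04,0,1],[0.07,0,0.004,0,-0.08,0,1],[0.1,0,0.017,0,-0.12,0,1],[0.139,0,0.031,0.002,-0.158,0.002,1],[0.17,0,0.05,0.003,-0.2,0.002,1],[0.2,0,0.076,0.003,-0.241,0.002,1],[0.2,0,0.076,0.003,-0.241,0.002,1],[0.2,0,0.076,0.003,-0.241,0.002,1]]'
python3 - <<'E'
from go import *
s=readout.read_state();print(s["joint_positions"])
rel(s["position"],pose(z1))
im,d=capture("top"); P=cloud("top",d)
im2,d2=capture("scene"); save("s1",im2); P2=cloud("scene",d2)
for Q,n in ((P,"top"),(P2,"scene")):
    print(n,[ (round(r["conf"],2),np.round(r["extent"]).tolist()) for r in look_for("jar",n)[:2]], [ (round(r["conf"],2),np.round(r["extent"]).tolist()) for r in look_for("marker",n)[:4]])
E
```

```text
time_s: 11.2
position: [0.6157, 0.0072, 0.1825]
tcp_rot: [[-0.237, 0.944, 0.228], [0.673, 0.329, -0.662], [-0.7, -0.004, -0.714]]
force: [0.9, 0.1, -0.5]
opening: 0.508
grasp_force: 30.0
[  5.27437607  41.52382806  95.29314075 -61.62456536  50.66682512
  30.40278289]
 [0. 0. 0.] [-0.001 -0.003  0.001] mm 0.0 deg 1.0
top [(0.55, [379.0, 187.0, 403.0, 207.0])] [(0.79, [166.0, 223.0, 188.0, 267.0]), (0.7, [518.0, 257.0, 527.0, 304.0]), (0.6, [403.0, 250.0, 431.0, 298.0]), (0.34, [284.0, 153.0, 325.0, 186.0])]
scene [(0.73, [371.0, 196.0, 393.0, 248.0])] [(0.57, [334.0, 282.0, 387.0, 298.0])]
```

View pics/s1.png

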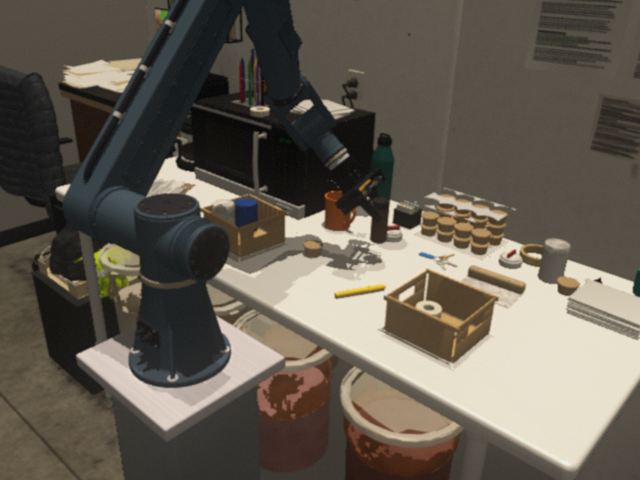

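The jar is upright in the gripper at (380,215), with the lid hidden by the fingers. The network finds the marker in the stationery bin's free half (top view, (522,280)). I'll lower the jar and measure its bottom.

```bash
python3 -m pendant '[[0.07,0,0.07,0,0,0,1],[0.13,0,0.135,0,0,0,1],[0.17,0.001,0.175,-0.001,-0.003,0.001,1],[0.17,0.001,0.175,-0.001,-0.003,0.001,1],[0.17,0.001,0.175,-0.001,-0.003,0.001,1]]'
python3 - <<'E'
from go import *
im,d=capture("scene"); P=cloud("scene",d)
r=look_for("jar","scene")[0]; print(r); l,t,ri,b=map(int,r["extent"])
q=P[t-3:b+8,l-3:ri+3].reshape(-1,3); q=q[(abs(q[:,0]-.62)<.05)&(abs(q[:,1]+.035)<.05)]
col=P[t:b+10,(l+ri)//2]; print(np.round(col,3).tolist()[-30:])
E
```

```text
time_s: 12.0
position: [0.6166, 0.0058, 0.1349]
tcp_rot: [[-0.229, 0.945, 0.234], [0.667, 0.327, -0.67], [-0.709, 0.003, -0.705]]
force: [0.1, 0.3, -1.8]
opening: 0.514
grasp_force: 30.0
{'extent': [369.8, 213.1, 392.2, 258.2], 'conf': 0.66}
[[0.614, -0.049, 0.079], [0.611, -0.051, 0.078], [0.617, -0.047, 0.071], [0.616, -0.048, 0.069], [0.612, -0.051, 0.069], [0.618, -0.047, 0.062], [0.616, -0.049, 0.06], [0.622, -0.045, 0.054], [0.616, -0.049, 0.055], [0.616, -0.05, 0.052], [0.613, -0.052, 0.051], [0.616, -0.05, 0.046], [0.618, -0.049, 0.042], [nan, nan, nan], [0.62, -0.048, 0.035], [0.613, -0.053, 0.036], [0.616, -0.051, 0.031], [0.614, -0.053, 0.03], [0.621, -0.048, 0.022], [0.612, -0.055, 0.025], [0.618, -0.051, 0.018], [0.639, -0.036, 0.002], [0.638, -0.037, -0.001], [0.637, -0.038, -0.003], [0.632, -0.042, -0.003], [0.627, -0.046, -0.003], [0.617, -0.053, 0.001], [0.62, -0.052, -0.004], [0.613, -0.057, -0.002], [0.608, -0.06, -0.002]]
```

```bash
python3 -m pendant '[[0.02,0,0.02,0,0,0,1],[0.038,0,0.038,0,0,0,1],[0.042,0,0.042,0,0,0,1],[0.042,0,0.042,0,0,0,1]]'
python3 -m pendant '[[0.004,0,0.004,0,0,0,1],[0.004,0,0.004,0,0,0,1]]'
python3 -m pendant '[[0.004,0,0.004,0,0,0,1],[0.004,0,0.004,0,0,0,1]]'
```

```text
time_s: 12.5
position: [0.6162, 0.0063, 0.1222]
tcp_rot: [[-0.23, 0.945, 0.234], [0.666, 0.328, -0.669], [-0.709, 0.002, -0.705]]
force: [0.1, 0.2, -2.6]
opening: 0.509
grasp_force: 30.0
time_s: 12.7
position: [0.6164, 0.0063, 0.1214]
tcp_rot: [[-0.229, 0.945, 0.234], [0.667, 0.328, -0.669], [-0.709, 0.003, -0.705]]
force: [-0.4, 0.9, -1.5]
opening: 0.505
grasp_force: 30.0
time_s: 12.9
position: [0.6165, 0.0063, 0.1205]
tcp_rot: [[-0.229, 0.945, 0.235], [0.666, 0.328, -0.67], [-0.71, 0.003, -0.705]]
force: [-1.2, 0.6, -0.7]
opening: 0.506
grasp_force: 30.0
```

```bash
python3 -m pendant '[[0.004,0,0.004,0,0,0,1],[0.004,0,0.004,0,0,0,1]]'
python3 -m pendant '[[0.004,0,0.004,0,0,0,1],[0.004,0,0.004,0,0,0,1]]'
python3 - <<'E'
from go import *
im,d=capture("scene"); P=cloud("scene",d)
l,t,ri,b=map(int,look_for("jar","scene")[0]["extent"])
for k in (-6,0,6):
  c=P[t:b+10,(l+ri)//2+k]; c=c[(abs(c[:,0]-.616)<.012)&(c[:,2]<.07)]; print(np.round(c[-8:],3).tolist())
E
```

```text
time_s: 13.1
position: [0.6167, 0.0061, 0.1204]
tcp_rot: [[-0.229, 0.945, 0.235], [0.665, 0.328, -0.671], [-0.711, 0.003, -0.703]]
force: [-1.5, 2.2, 4.8]
opening: 0.506
grasp_force: 30.0
time_s: 13.3
position: [0.6167, 0.0061, 0.1203]
tcp_rot: [[-0.228, 0.945, 0.236], [0.664, 0.328, -0.672], [-0.712, 0.003, -0.702]]
force: [-1.7, 2.5, 8.4]
opening: 0.506
grasp_force: 30.0Traceback (most recent call last):
  File "<stdin>", line 3, in <module>
IndexError: list index out of range
```

Contact at 8 N. I release and back out along the tool axis.

```bash
python3 -m pendant '[[-0.003,0,-0.003,0,0,0,1],[-0.003,0,-0.003,0,0,0,0.2],[-0.003,0,-0.003,0,0,0,-0.3],[-0.003,0,-0.003,0,0,0,-1],[-0.003,0,-0.003,0,0,0,-1],[-0.003,0,-0.003,0,0,0,-1],[-0.003,0,-0.003,0,0,0,-1],[-0.003,0,-0.003,0,0,0,-1]]'
python3 -m pendant '[[0,0,-0.06,0,0,0,-1],[0,0,-0.2,0,0,0,-1],[0,0,-0.4,0,0,0,-1],[0,0,-0.6,0,0,0,-1],[0,0,-0.8,0,0,0,-1],[0,0,-0.8,0,0,0,-1]]'
python3 - <<'E'
from go import *
im,d=capture("top"); P=cloud("top",d)
im2,d2=capture("scene"); P2=cloud("scene",d2); save("j2",np.hstack([cv2.resize(im2[180:300,290:440],None,fx=2.6,fy=2.6),cv2.resize(im[180:300,310:440],None,fx=2.6,fy=2.6)]))
q=np.vstack([P[170:235,350:420].reshape(-1,3),P2[150:290,330:430].reshape(-1,3)]); q=q[(abs(q[:,0]-.62)<.06)&(abs(q[:,1]+.035)<.06)&(q[:,2]>.02)]
for lo,hi in ((.02,.06),(.06,.105),(.11,.13)):
    w=q[(q[:,2]>lo)&(q[:,2]<hi)]; print(len(w),np.round(np.median(w,0),3) if len(w) else 0)
w=q[q[:,2]>.11]; print(cv2.minEnclosingCircle((w[:,:2]*1000).astype(np.float32)),np.median(w[:,2]))
print(readout.read_state()["joint_positions"])
rel([w[:,0].mean(),w[:,1].mean(),.26],down(0),"above0")
rel([w[:,0].mean(),w[:,1].mean(),.26],down(-5.4),"above-5")
E
```

```text
time_s: 14.2
position: [0.6163, 0.0062, 0.1187]
tcp_rot: [[-0.229, 0.945, 0.234], [0.667, 0.328, -0.669], [-0.709, 0.003, -0.705]]
force: [1.7, -0.2, 0.2]
opening: 0.954
grasp_force: 0.0
time_s: 14.8
position: [0.5796, 0.1174, 0.2363]
tcp_rot: [[-0.227, 0.943, 0.244], [0.667, 0.333, -0.666], [-0.709, 0.011, -0.705]]
force: [0.3, 0.7, 0.4]
opening: 1.001
grasp_force: 0.0
267 [ 0.612 -0.041  0.04 ]
325 [ 0.612 -0.04   0.083]
414 [ 0.626 -0.033  0.117]
((629.3829345703125, -32.39567565917969), 25.833677291870117) 0.11725052450679785
[ 16.62805793  37.39381513  93.44597461 -54.24633702  60.79494809
  30.41739068]
above0 [-0.644 -0.018  0.454] [0.044 0.248 0.101] mm 158.0 deg 49.0
above-5 [-0.644 -0.018  0.454] [0.055 0.247 0.129] mm 158.0 deg 51.0
```

View pics/j2.png

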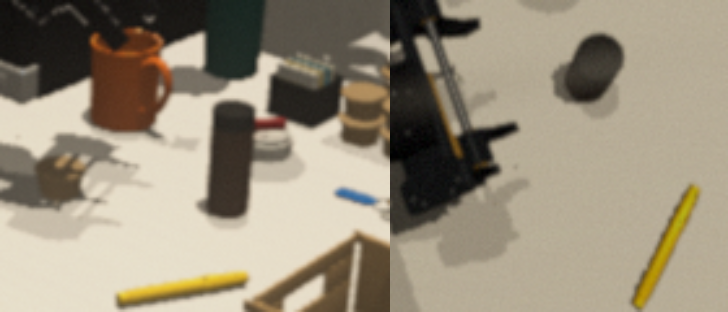

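The jar stands upright and free: (230,160) in the left half of the picture, with its lid at (600,60) in the right half, world (0.627, -0.034). Now I take it again from above.

```bash
python3 -m pendant '[[-0.1,0,0.02,0.009,0.041,0.021,-1],[-0.2,0,0.07,0.018,0.082,0.043,-1],[-0.31,-0.01,0.15,0.027,0.123,0.064,-1],[-0.43,-0.01,0.24,0.036,0.165,0.086,-1],[-0.53,-0.018,0.35,0.046,0.206,0.107,-1],[-0.644,-0.018,0.454,0.055,0.247,0.129,-1],[-0.644,-0.018,0.454,0.055,0.247,0.129,-1],[-0.644,-0.018,0.454,0.055,0.247,0.129,-1]]'
python3 - <<'E'
from go import *
rel([.627,-.034,.139],down(-5.4)); print(readout.read_state()["joint_positions"])
E
```

```text
time_s: 15.7
position: [0.6255, -0.0376, 0.2572]
tcp_rot: [[0.1, 0.995, -0.005], [0.995, -0.1, 0.0], [-0.0, -0.005, -1.0]]
force: [-0.5, 0.1, -0.1]
opening: 1.0
grasp_force: 0.0
 [0.018 0.008 0.591] [-0.001 -0.    -0.002] mm 118.0 deg 0.0
[-1.36246405e+01  3.26791607e+01  8.36757648e+01 -4.08707834e-02
  6.39059440e+01 -7.85033847e+00]
```

```bash
python3 -m pendant '[[0.018,0.005,0.15,0,0,0,-1],[0.018,0.005,0.35,0,0,0,-1],[0.018,0.005,0.5,0,0,0,-1],[0.018,0.005,0.59,0,0,0,-1],[0.018,0.005,0.59,0,0,0,-1],[0.018,0.005,0.59,0,0,0,1],[0.018,0.005,0.59,0,0,0,1],[0.018,0.005,0.59,0,0,0,1]]'
python3 -m pendant '[[0,0,0,0,0,0,1],[0,0,0,0,0,0,1],[0,0,0,0,0,0,1],[0,0,0,0,0,0,1]]'
python3 -m pendant '[[0,0,-0.1,0,0,0,1],[0,0,-0.3,0,0,0,1],[0,0,-0.5,0,0,0,1],[0,0,-0.75,0,0,0,1],[0,0,-0.75,0,0,0,1]]'
python3 - <<'E'
from go import *
rel([.453,.275,.285],down(-5.4)); s=readout.read_state(); print(s["joint_positions"])
im,d=capture("wrist"); P=cloud("wrist",d); c=np.array([.627,-.034]); q=P.reshape(-1,3)
A=np.array(s["tcp_rot"]); t=(q-s["position"])@A; m=(abs(t[:,1])<.02)&(abs(t[:,0])<.03)&(t[:,2]<.2)
if m.any(): print("jar in tool", np.percentile(t[m],[2,50,98],axis=0).round(3).tolist())
E
```

```text
time_s: 16.5
position: [0.6282, -0.0307, 0.1425]
tcp_rot: [[0.095, 0.996, 0.001], [0.996, -0.095, -0.0], [-0.0, 0.002, -1.0]]
force: [-0.1, -0.4, -0.4]
opening: 0.811
grasp_force: 0.0
time_s: 16.9
position: [0.6279, -0.0311, 0.1416]
tcp_rot: [[0.095, 0.995, 0.0], [0.995, -0.095, -0.0], [0.0, 0.0, -1.0]]
force: [0.5, -0.8, 1.3]
opening: 0.511
grasp_force: 30.0
time_s: 17.4
position: [0.6312, -0.0317, 0.2986]
tcp_rot: [[0.095, 0.995, 0.014], [0.995, -0.095, -0.003], [-0.002, 0.014, -1.0]]
force: [1.9, -0.2, -1.4]
opening: 0.51
grasp_force: 30.0
 [ 1.442 -1.033  0.051] [ 0.004  0.001 -0.   ] mm 355.0 deg 1.0
[-1.29906972e+01  3.01338375e+01  8.11320473e+01  1.09907493e-02
  6.79289218e+01 -7.54234996e+00]
jar in tool [[-0.015, -0.019, -0.039], [0.024, -0.001, -0.021], [0.029, 0.019, 0.12]]
```

```bash
python3 -m pendant '[[0.15,-0.1,0,0,0,0,1],[0.35,-0.25,0,0,0,0,1],[0.55,-0.4,0,0,0,0,1],[0.72,-0.515,0,0,0,0,1],[0.72,-0.515,0,0,0,0,1]]'
python3 -m pendant '[[0.15,-0.1,0,0,0,0,1],[0.35,-0.25,0,0,0,0,1],[0.55,-0.4,0,0,0,0,1],[0.68,-0.49,0,0,0,0,1],[0.72,-0.515,0,0,0,0,1],[0.72,-0.515,0,0,0,0,1]]'
python3 - <<'E'
from go import *
rel([.453,.275,.285],down(-5.4)); s=readout.read_state()
im,d=capture("wrist"); save("w3",im); P0=np.load("top.npy")
q=P0[236:305,205:250].reshape(-1,3)
yb=np.array([.093,.996]); xb=np.array([.996,-.093]); c=np.array([.4576,.320])
for lo,hi in ((.07,.089),(.102,.118)):
    w=q[(q[:,2]>lo)&(q[:,2]<hi)][:,:2]-c; b=np.c_[w@xb,w@yb]; b=b[(abs(b[:,0])<.078)&(abs(b[:,1])<.08)]; print(len(b),np.percentile(b,[2,50,98],axis=0).round(3).tolist())
E
```

```text
time_s: 17.95
position: [0.5336, 0.1262, 0.289]
tcp_rot: [[0.09, 0.996, -0.01], [0.996, -0.09, 0.002], [0.001, -0.01, -1.0]]
force: [0.0, -0.5, -1.8]
opening: 0.51
grasp_force: 30.0
time_s: 18.55
position: [0.4493, 0.2757, 0.2903]
tcp_rot: [[0.093, 0.996, -0.003], [0.996, -0.093, -0.001], [-0.001, -0.003, -1.0]]
force: [1.1, 0.2, -0.4]
opening: 0.509
grasp_force: 30.0
 [-0.002  0.019  0.026] [-0.001  0.     0.   ] mm 6.0 deg 0.0
105 [[-0.059, 0.015], [0.028, 0.022], [0.069, 0.076]]
587 [[-0.067, 0.019], [-0.037, 0.047], [-0.008, 0.076]]
```

View pics/w3.png

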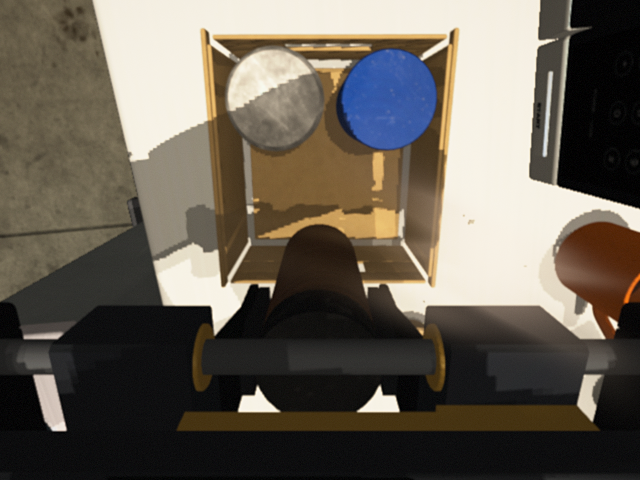

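The jar is above the free half. Tin and shaker are at (388,98) and (275,98), well clear in +y, and the bin wall at row 280 is the front edge. I'll lower it.

```bash
python3 -m pendant '[[0.01,0.018,0.15,0,0,0,1],[0.01,0.018,0.3,0,0,0,1],[0.01,0.018,0.42,0,0,0,1],[0.01,0.018,0.54,0,0,0,1],[0.01,0.018,0.63,0,0,0,1],[0.01,0.018,0.67,0,0,0,1],[0.01,0.018,0.67,0,0,0,1],[0.01,0.018,0.67,0,0,0,1]]'
python3 -m pendant '[[0,0,0.01,0,0,0,1],[0,0,0.01,0,0,0,1],[0,0,0.01,0,0,0,1]]'
```

```text
time_s: 19.4
position: [0.4547, 0.2764, 0.1577]
tcp_rot: [[0.096, 0.995, -0.0], [0.995, -0.096, 0.0], [0.0, -0.0, -1.0]]
force: [0.1, 0.0, -1.9]
opening: 0.508
grasp_force: 30.0
time_s: 19.7
position: [0.4538, 0.2772, 0.156]
tcp_rot: [[0.095, 0.995, 0.0], [0.995, -0.095, 0.001], [0.001, 0.0, -1.0]]
force: [-0.2, 0.4, -1.6]
opening: 0.512
grasp_force: 30.0
```

```bash
python3 -m pendant '[[0,0,0.02,0,0,0,1],[0,0,0.03,0,0,0,1],[0,0,0.03,0,0,0,1]]'
python3 -m pendant '[[0,0,0.006,0,0,0,1],[0,0,0.006,0,0,0,1]]'
python3 -m pendant '[[0,0,0.006,0,0,0,1],[0,0,0.006,0,0,0,1]]'
```

```text
time_s: 20.0
position: [0.4533, 0.277, 0.149]
tcp_rot: [[0.095, 0.995, -0.002], [0.995, -0.095, 0.0], [-0.0, -0.002, -1.0]]
force: [0.9, -0.5, -1.8]
opening: 0.508
grasp_force: 30.0
time_s: 20.2
position: [0.4535, 0.277, 0.1479]
tcp_rot: [[0.095, 0.995, -0.001], [0.995, -0.095, 0.0], [0.0, -0.001, -1.0]]
force: [0.0, -0.0, -1.9]
opening: 0.51
grasp_force: 30.0
time_s: 20.4
position: [0.4537, 0.2771, 0.1475]
tcp_rot: [[0.095, 0.995, -0.001], [0.995, -0.095, 0.0], [0.0, -0.001, -1.0]]
force: [-0.5, 0.4, 3.3]
opening: 0.509
grasp_force: 30.0
```

Contact with the floor at the expected height. I release and rise.

```bash
python3 -m pendant '[[0,0,0,0,0,0,0.2],[0,0,0,0,0,0,-0.3],[0,0,0,0,0,0,-0.6],[0,0,0,0,0,0,-0.6],[0,0,0,0,0,0,-0.6],[0,0,-0.05,0,0,0,-0.6],[0,0,-0.2,0,0,0,-0.6],[0,0,-0.4,0,0,0,-0.6]]'
python3 -m pendant '[[0,0,-0.2,0,0,0,-0.6],[0,0,-0.4,0,0,0,-0.6],[-0.25,0,-0.45,0,0,0,-0.6],[-0.5,0,-0.45,0,0,0,-0.6],[-0.7,0,-0.45,0,0,0,-0.6],[-0.9,0,-0.45,0,0,0,-0.6],[-0.9,0,-0.45,0,0,0,-0.6]]'
python3 - <<'E'
from go import *
im,d=capture("top"); P=cloud("top",d)
save("end",np.hstack([cv2.resize(im[225:325,195:300],None,fx=3.6,fy=3.6),cv2.resize(im[225:325,460:570],None,fx=3.6,fy=3.6)]))
q=P[230:320,240:292].reshape(-1,3); w=q[(q[:,2]>.105)]; print(len(w),np.median(w,0),cv2.minEnclosingCircle((w[:,:2]*1000).astype(np.float32)))
q=P[250:312,512:535].reshape(-1,3); w=q[(q[:,2]>.012)&(q[:,2]<.05)]; print(len(w),np.median(w,0),np.ptp(w,axis=0))
E
```

```text
time_s: 21.2
position: [0.4526, 0.2766, 0.2268]
tcp_rot: [[0.095, 0.995, -0.005], [0.995, -0.095, -0.001], [-0.002, -0.005, -1.0]]
force: [1.0, 0.4, 0.4]
opening: 0.797
grasp_force: 0.0
time_s: 21.9
position: [0.4362, 0.0943, 0.3176]
tcp_rot: [[0.101, 0.995, -0.001], [0.995, -0.101, -0.001], [-0.001, -0.001, -1.0]]
force: [-0.1, -0.4, -0.1]
opening: 0.806
grasp_force: 0.0
299 [0.45023855 0.27360425 0.12331729] ((450.9842224121094, 275.1344909667969), 22.825468063354492)
322 [ 0.44673289 -0.37832859  0.01897113] [0.14450384 0.05160159 0.03611979]
```

View pics/end.png

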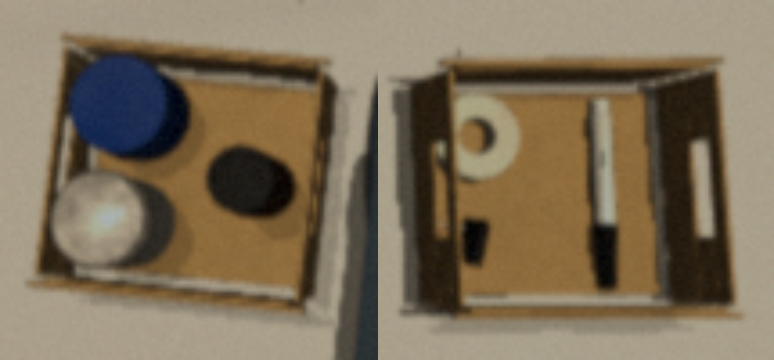

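The jar stands upright in the pantry bin at (245,180), with its lid top at 0.123. The marker lies flat in the stationery bin's free half, from (600,100) to (605,285). The robot is clear of both.

```bash
python3 -m pendant '[[0,0,0,0,0,0,-0.6],[0,0,0,0,0,0,-0.6]]' | head -1; python3 -c "
from rig import bot; print(bot.hand_in())"
```

```text
time_s: 22.15
the job is handed in; nothing more can be done
None
```

The marker lies flat in the stationery bin; the jar was stood up on the table, released, retaken, and now stands upright in the pantry bin. I handed the job in at about 22 s.

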